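# Fetch a tee bracket from the tilt bin and clamp it on the magnet plate

## Task

Tip the grey tilt bin forward on its pivot as far as it goes and take out the welded tee bracket lying at its back. Set it down gently, base down, in the middle of the magnet plate with its web along the plate's pole strips, let go, and only then flip the bat toggle beside the plate over its centre to the far side to switch the magnet on. Do not knock over the green can; the bin may stay tipped.

Things in the scene. Friction and masses are not known exactly. Their poses are not given: they have to be found in the camera images.
- bin_unit: fixed grey steel housing of the tilt bin, 206 deep (x) x 260 wide (y) x 194 mm high. Origin: centre of its underside; x points from its open front to its closed back, y left, z up. A roof, underside 188 mm up, covers the rear from x = +10 mm, above the parts at the back of the shut bin; ahead of that it is open above, its sides only 60 mm high.
- bin_hinge (a point): middle of the bin's pivot line, fixed in the housing at x = -85 mm, y = 0, z = 30 mm; the pivot runs along the housing's y. Bin coordinates: origin here, axes as the housing's when shut.
- bin (a joint): tilt of the bin about its pivot: 0 shut (as at the start), 0.7 rad tipped fully forward against its stop (its top towards the housing's -x). The pivot is stiff and the bin stays where it is left; pulling the tab takes about 8 to 15 N, and pressing down on the back of the tipped bin's floor with over about 5 N tips it back.
- bin_tab (a point): top middle of the pull tab, an upright plate 100 mm wide, 5 mm thick, that continues the bin's front panel upward; moves with the bin. In bin coordinates the tab's top is at z = 145 mm; panel and tab lie at x = 0 to 5 mm, the panel 240 mm wide and 115 mm high. When shut, 90 mm are clear between tab and roof edge.
- bin_floor (a point): point on top of the bin's floor where the parts lie, at bin coordinates x = 115, y = 0, z = 5 mm; moves with the bin. Side walls 45 mm high (100 mm within 35 mm of the front panel), 232 mm apart; back wall 50 mm high, inner face at x = 168 mm. A ridge across the floor at x = 68 to 72 mm, 10 mm above the floor, keeps the parts at the back: tipped, they slide a few mm to it.
- bracket: steel welded tee bracket, about 0.28 kg: base 80 (x) x 50 (y) x 6 mm (z), in its middle an upright web 60 long (x), 6 thick (y), its top 51 mm above the base's underside, with a dark hole mark. Origin: centre of the base's underside; x along the web, z up through the web. It lies base down at the back of the bin, left or right, web roughly fore and aft.
- tube: bystander: offcut of square steel tube, 40 x 40 x 80 mm (long along x), 0.2 kg, lying at the back of the bin beside the bracket, on the other side. Origin: centre of its underside.
- magnet: magnetic work-holding plate fixed to the bench: 140 x 140 mm face, 40 mm high, with six brass pole strips running along its x; x points away from the robot side, y left, z up. Origin: centre of the plate's underside (the face's middle is 40 mm above). The switch box, 120 (x) x 65 (y) x 50 mm high, adjoins it at y = -70 to -135 mm.
- toggle (a joint): bat toggle on the switch box: -0.45 rad leaning to the plate's -x (off, as at the start), +0.45 leaning to +x (on). It goes to whichever side of centre it is on; the head-heavy bat falls to that side's stop, and under 1 N at the tip carries it over.
- toggle_tip (a point): tip of the steel bat, 65 mm from its pivot; the bat is 12 mm thick with an 18 mm ball end, its pivot at x = 0, y = -102.5 mm, z = 50 mm (box top) of the magnet plate's frame.
- can: small closed green can standing on the bench between the two, 60 mm diameter, 120 mm high. Origin: centre of its underside, z up.
There are look-alikes about, which are no part of the job. Leave any orange or pink look-alike of the bracket alone.

How it is judged (in metres and radians):
On the way, in this order (a step that is already met when the one before it is completed fails the run):
1. the bin is tipped forward (over 0.6 rad) with the bracket still in it and the toggle off (value of joint bin above 0.6 rad and x of bracket in the frame of bin_unit above -0.05 m and horizontal distance between bracket and bin_unit below 0.12 m and value of joint toggle below -0.2 rad), for 0.2 s.
2. the bracket lies on the magnet plate, released, the toggle still off (horizontal distance between bracket and magnet below 0.03 m and z of bracket in the frame of magnet between 0.036 and 0.045 m and angle between bracket's own z axis and vertical below 0.1 rad and angle between the x axis of bracket and the x axis of magnet, either way round below 0.2 rad and contact force between bracket and the fingers below 0.5 N and linear speed of bracket below 0.02 m/s and value of joint toggle below -0.2 rad), for 0.2 s.
At the end, for the whole second after the job is handed in: The bracket rests released on the magnet plate, base down (within 0.1 rad of level), centre within 30 mm of the plate's middle, web within 0.2 rad of the pole strips; the toggle is over on the far side (above 0.35 rad); the can stands. The bin may be at any tilt (horizontal distance between bracket and magnet below 0.03 m and z of bracket in the frame of magnet between 0.036 and 0.045 m and angle between bracket's own z axis and vertical below 0.1 rad and angle between the x axis of bracket and the x axis of magnet, either way round below 0.2 rad and contact force between bracket and the fingers below 0.5 N and linear speed of bracket below 0.02 m/s and value of joint toggle above 0.35 rad and angle between can's own z axis and vertical below 0.3 rad); the robot touches nothing.
It fails at once if the green can is knocked over (angle between can's own z axis and vertical above 0.5 rad).
It fails at once if the bracket is let fall onto the magnet plate from over about 20 mm (linear speed of bracket above 0.6 m/s and contact force between bracket and the fingers below 0.2 N and horizontal distance between bracket and magnet below 0.1 m).
It fails at once if the bracket is slammed on the magnet plate (over 60 N) (contact force between bracket and magnet above 60 N).
It also fails if it takes over 72 s, if anything falls off the work surface, if the arm or the gripper's body presses on something with over 40 N, if the wrist force passes 120 N, or if a joint passes its speed limit or range.

## Robot

A 6-joint arm with a two-finger parallel gripper is mounted at the origin on the work surface. World frame = base frame: x ahead of the robot, y to its left, z up, the work surface at z = 0. Lengths are in mm, angles in rad, forces in N, time in s.
With the tool pointing down it reaches from about 350 to 775 mm from the base axis. Payload 7.3 kg.
Tool frame: the origin (TCP) lies midway between the tips of the shut fingers; the grasp point (between the pads) lies 19 mm behind it; z points along the fingers, y is the line along which they close (so a half turn about z gives the same grasp; the last joint's range is limited). The gripper opens to 92 mm and grips with 3 to 60 N. Pads are 19 mm wide; open, the fingers measure 130 mm over their backs; the gripper's body (75 mm by 190 mm) begins 47 mm behind the grasp point.
Start: joints at [-1.319, 0.342, 1.524, -0, 1.275, -0.146], TCP at [203.404, -484.016, 226.741] pointing down, gripper open.
Joint ranges: [-2.53, 2.53], [-0.77, 2.02], [0.04, 2.7], [-1, 4.14], [0.28, 2.66], [-3.11, 3.11]. Speed limits (rad/s): [2.57, 2.57, 3.14, 3.14, 3.14, 3.14].

## Interface

Orientations are given as [roll, pitch, yaw] about the fixed x, y, z axes, in that order (R = Rz(yaw) Ry(pitch) Rx(roll)).
In Python, from plant import readout, vision, order, models gives the robot as it stands. The module is installed in compiled form; this text tells all that it offers.
- The arm moves only by the tool step_arm, never from a script. Its argument "series" is text: rows parted by semicolons, each of 7 numbers parted by spaces: the gripper's target within -1 to 1 (shut at 1, half-way at 0, fully open at -1), then the shift along the tool's x, y, z each as a share of 80 mm, from -1 to 1, then the turn, a rotation vector about the tool's x, y, z each as a share of 2 pi rad, from -1 to 1. In form: jaw x y z ax ay az; .... A call has 1 to 20 rows; each row is the pose to reach, as a shift and turn from the pose commanded when the call began, along the tool's axes at that moment, turning the shorter way round; what a row does not reach only later rows make up. A row lasts 1/10 s, in which the tool goes at most 50 mm and 8.59 degrees, less where a joint would pass 70% of its speed; a pose out of reach is approached as far as the arm can. A call with a number of a shift or a turn outside -1 to 1 is refused whole. A call with a gripper value outside its range is refused whole. The fingers move at their own pace and stop on an object; the grip force is fixed at half the most. Time passes only in rows, so rows that repeat a pose let the fingers close. It gives the time, the measured TCP pose, the force, the opening and the grip force at its end, in the units of the state.
- readout.get_obs(): the state, without advancing time (a new reading comes with each control period).
- vision.capture(name): name is "scene" or "top"; returns a dict with "frame" (480x640x3 uint8, red, green, blue), "depth" (480x640 float32, mm along the optical axis (not along the pixel's ray), 0 where there is no reading), "fovy" (degrees; the focal length in pixels is half the picture's height over the tangent of half this angle, whatever the lens; pixels are square), "cx", "cy" (the principal point, pixels), "rvec" (rotation vector, rad) and "tvec" (3), from world to camera coordinates, as OpenCV has them. Camera axes: x right, y down, z forward; pixel columns grow to the right and rows downward; lengths in mm; the calibration is good to about 2 mm. A picture is of the moment at which its call begins.
- order.close_job(): hands the job in; it is judged then, once.
Trained networks look in a picture, given as the dict that the camera call returned (one of the last four; its "shot" number tells which), for a name from the list of things; names that differ only in an ending like _2 or _b are one class to them, and where a whole thing is asked for, a point or a joint stands for the part that bears it (a point fixed in the world has none). Each returns a list of dicts, best first, with "p" (0 to 1); they miss things now and then, are a little off and sometimes report something else, mostly with a low value. They report only what shows in the picture. A call takes as long as a camera call. They do not tell look-alikes from the thing itself.
- models.look_for(picture, thing): "position" ([column, row] in pixels, amid what is visible of it).
- models.pinpoint(picture, thing): "position" ([column, row] in pixels: a listed point, or the origin of a listed thing).
The state is a dict: "time": time; "joint_positions": joint angles; "dq": joint speeds; "tau": joint torques, N m; "tool_pos": TCP position; "tcp_rot": TCP orientation; "contact_force": force on the tool from outside, world axes, zero at the start; "moment": the same for the moment, N m; "grip_width": finger opening in mm; "finger_force": force on a finger pad.
Only numpy, scipy, OpenCV 4.12 (cv2) and the standard library are available. Lean on these libraries where they do the work, as an engineer would, in place of code of your own. Each camera call takes 0.05 s, during which the arm holds its last target. There are 200 camera calls.

## Working session

There is one attempt and no reset: what is moved stays moved. The work goes in short steps, Python scripts to look and compute and a tool call to move; the robot and the scene stay as the last step left them, time stands still between calls to the robot, and variables do not carry over. Pictures are saved under pics/ and viewed, at most 10 in all, crops included, and the job is handed in when it is done.

Besides the shell and the picture viewer there is one more tool, called after ">>>" by a JSON object that holds its "api" and its "payload", one argument or row to a line. step_arm: Moves the arm, as the interface text tells. Shift numbers are shares of 80 mm and turn numbers shares of 2 pi rad, none past 1 either way. Its arguments: {"type":"object","properties":{"series":{"type":"string"}},"required":["series"]}

```bash
mkdir -p pics; cat > h.py <<'E'
import numpy as np, cv2
from plant import readout, vision, order, models
from scipy.spatial.transform import Rotation as Ro
def cap(n):
    c=vision.capture(n); c['f']=240/np.tan(np.radians(c['fovy'])/2)
    c['R']=cv2.Rodrigues(np.array(c['rvec'],float))[0]; c['t']=np.array(c['tvec'],float).ravel(); return c
def cloud(c):
    v,u=np.mgrid[:480,:640]; d=c['depth'].astype(float)
    P=np.stack([(u-c['cx'])/c['f']*d,(v-c['cy'])/c['f']*d,d],-1)
    W=(P-c['t'])@c['R']; W[d<=0]=np.nan; return W
def ray(c,uv,z):
    o=-c['R'].T@c['t']; r=c['R'].T@np.array([(uv[0]-c['cx'])/c['f'],(uv[1]-c['cy'])/c['f'],1])
    return o+r*(z-o[2])/r[2]
def save(c,n): cv2.imwrite('pics/'+n,c['frame'][:,:,::-1])
E
python3 - <<'E'
from h import *
np.set_printoptions(precision=1,suppress=True)
for n in('scene','top'):
    c=cap(n); save(c,n+'0.png'); W=cloud(c); print(n,c['fovy'],-c['R'].T@c['t'])
    for th in('bin_unit','bin_tab','bracket','tube','magnet','toggle_tip','can','bin_floor','bin_hinge'):
        for d in models.pinpoint(c,th)[:3]:
            u,v=np.round(d['position']).astype(int); print(th,round(d['p'],2),u,v,W[v,u] if 0<=v<480 and 0<=u<640 else '')
o=readout.get_obs();print(o['tool_pos'],o['tcp_rot'],o['time'],o['contact_force'])
E
```

```text
scene 57.8138798621425 [ 378.5  605.  1041.9]
bin_unit 0.95 296 307 [567.2 240.8  32.1]
bin_tab 0.6 329 289 [488.3 222.6 154.2]
bracket 0.94 208 377 [709.6 457.9  10.2]
bracket 0.9 257 388 [589.7 448.7  18.9]
bracket 0.85 349 475 [340.7 555.6   4.9]
tube 0.8 294 278 [588.8 186.1  75.7]
magnet 0.63 342 171 [ 576.2 -197.    44.5]
toggle_tip 0.48 362 121 [ 559.7 -344.7  109. ]
can 0.84 297 224 [601.4 106.7 196.9]
bin_floor 0.81 282 298 [608.  229.4  34.7]
top 57.576302896686734 [ 440.    99.5 1197.7]
bin_unit 0.59 292 222 [564.7 220.7  32.6]
bin_tab 0.89 283 249 [488.  232.7 126.6]
bracket 0.81 208 169 [714.5 455.8  17. ]
bracket 0.65 270 206 [585.6 256.1 189.8]
bracket 0.61 211 214 [585.3 435.8  47.4]
tube 0.62 320 205 [586.9 139.1 193.2]
magnet 0.58 462 219 [ 570.6 -232.4   37. ]
toggle_tip 0.49 520 220 [ 571.6 -401.2   -1.4]
can 0.95 378 197 [618.9  -3.4 109. ]
bin_floor 0.66 291 207 [582.9 206.8 190.6]
bin_hinge 0.56 289 252 [484.8 230.3  14.1]
[ 203.4 -484.   226.8] [3.1 0.  0.4] 1.0 [ 0.5  0.3 -1.1]
```

View pics/scene0.png

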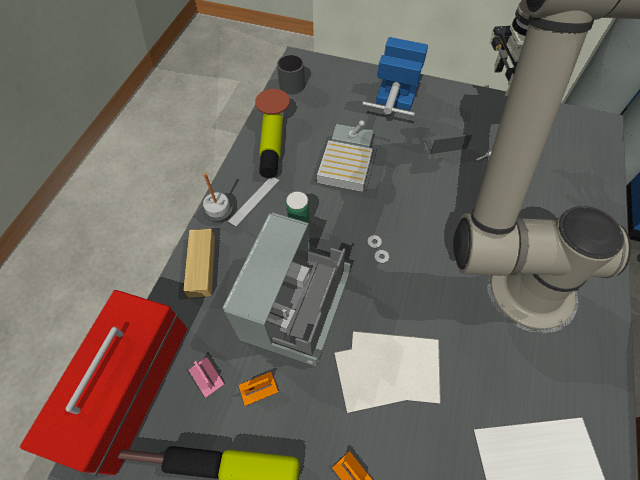

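View pics/top0.png

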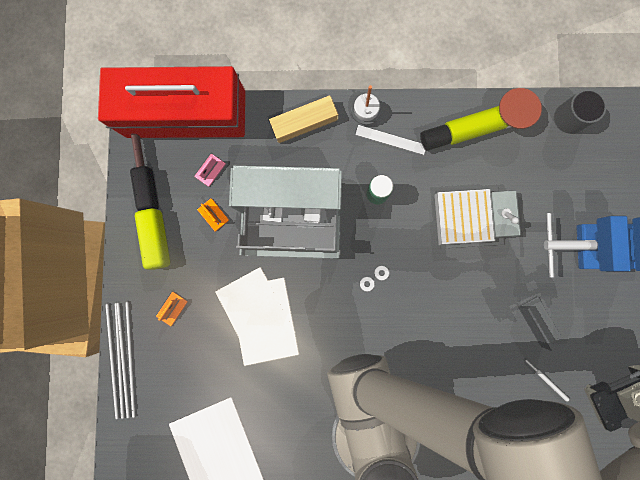

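The scene view shows the bin (296,300) facing the robot. It holds a grey tee at about (285,315) and the tube at about (298,275). The magnet is at (345,163), with its toggle at (360,127), and the can is at (297,203). There are four bracket candidates: pink (208,377), orange (257,388), orange (350,465), and the grey one in the bin, at (270,213) in the top view. Only the grey one fits the description, since it lies inside the bin. I'll measure and crop it to confirm.

```bash
python3 - <<'E'
from h import *
np.set_printoptions(precision=1,suppress=True)
a=cap('top'); b=cap('scene'); 
WA,WB=cloud(a),cloud(b)
def rect(W,lo,hi,z0,z1,n):
    m=(W>np.array([*lo,z0])).all(-1)&(W<np.array([*hi,z1])).all(-1)
    p=W[m]; r=cv2.minAreaRect(p[:,:2].astype(np.float32)); print(n,len(p),r,p[:,2].mean())
for W,s in((WA,'top'),(WB,'scene')):
    rect(W,(520,80),(750,380),185,205,s+' roof')
    rect(W,(480,-310),(680,-120),34,46,s+' mag')
    rect(W,(480,-400),(680,-240),47,54,s+' swbox')
    rect(W,(480,-400),(680,-240),70,130,s+' bat')
    rect(W,(460,100),(520,330),155,182,s+' tab')
    rect(W,(540,0),(680,80),112,128,s+' can')
    m=(W>[500,100,41]).all(-1)&(W<[600,330,110]).all(-1)
m=(WB>[500,110,40]).all(-1)&(WB<[680,350,110]).all(-1)
vs,us=np.where(m); print(us.min(),us.max(),vs.min(),vs.max())
A=cv2.resize(a['frame'][155:265,225:350],None,fx=3.2,fy=3.2,interpolation=cv2.INTER_CUBIC)
B=cv2.resize(b['frame'][235:355,250:360],None,fx=3,fy=3,interpolation=cv2.INTER_CUBIC)
o=np.zeros((370,740,3),np.uint8); o[:A.shape[0],:A.shape[1]]=A; o[:B.shape[0],405:405+B.shape[1]]=B
cv2.imwrite('pics/crop1.png',o[:,:,::-1])
E
```

```text
top roof 4495 ((630.7034301757812, 221.72518920898438), (260.0527038574219, 96.91679382324219), 88.16105651855469) 192.63182064009254
top mag 2702 ((578.5192260742188, -241.57237243652344), (139.9837646484375, 142.01809692382812), 3.523103952407837) 38.753348584327085
top swbox 752 ((584.3716430664062, -342.2786560058594), (119.3391342163086, 66.51473236083984), 3.1459364891052246) 49.440080229338044
top bat 67 ((565.2024536132812, -342.6390686035156), (26.76850700378418, 16.241079330444336), 13.422772407531738) 97.40911162742985
top tab 103 ((490.23358154296875, 225.49172973632812), (98.15257263183594, 5.179837226867676), 88.29631805419922) 172.053357094427
top can 96 ((646.2053833007812, 8.857084274291992), (46.819488525390625, 16.041603088378906), 2.673837900161743) 118.47351448884206
scene roof 4736 ((631.555419921875, 222.615234375), (263.3084716796875, 98.07816314697266), 87.99484252929688) 194.34932288231425
scene mag 1741 ((579.5023803710938, -240.0161895751953), (139.85308837890625, 145.69007873535156), 3.397463321685791) 40.3157101446722
scene swbox 525 ((585.7413330078125, -340.8493957519531), (120.0603256225586, 70.72796630859375), 4.325610637664795) 50.225515366891784
scene bat 56 ((567.2451782226562, -341.44866943359375), (13.151071548461914, 28.05297088623047), 82.81143188476562) 94.06021342728839
scene tab 153 ((490.879638671875, 228.7647247314453), (99.39556884765625, 5.528271675109863), 88.01280212402344) 171.2439626135013
scene can 120 ((647.2819213867188, 11.40565299987793), (22.276714324951172, 52.10487747192383), 89.56686401367188) 118.85829729919566
266 337 252 354
```

View pics/crop1.png

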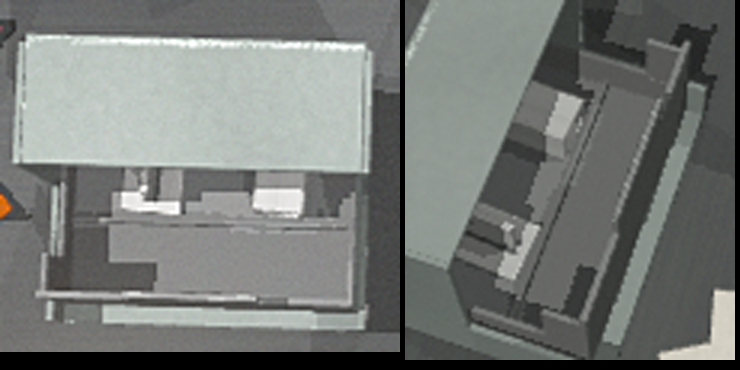

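The crop shows the grey tee, upright web with hole mark, at crop (150,185), left side of the bin. The tube is at (280,195). The tee is confirmed as the bracket.

```bash
cat >> h.py <<'E'
def st():
    o=readout.get_obs(); return np.array(o['tool_pos']),Ro.from_euler('xyz',o['tcp_rot']),o
def togo(p,R):
    p0,R0,o=st(); print('now',o['time'],p0,R0.as_euler('xyz'),o['contact_force'],o['joint_positions'])
    print('shift',np.round(R0.inv().apply(np.array(p)-p0)/80,3),'turn',np.round((R0.inv()*R).as_rotvec()/2/np.pi,4))
E
python3 - <<'E'
from h import *
R=Ro.from_euler('xyz',[np.pi,0,-.033])
togo([203.4,-484,290],R)
p0,_,_=st()
print(R.inv().apply(np.array([517,227,290])-np.array([203.4,-484,290]))/80)
E
```

```text
now 1.1 [ 203.39173761 -484.01288457  226.73504026] [3.14154182e+00 2.94576008e-05 3.97777963e-01] [ 0.62831265 -0.80275013  0.03385886] [-1.31900758e+00  3.42013835e-01  1.52409508e+00 -2.27342257e-05
  1.27542916e+00 -1.45982598e-01]
shift [ 0.    -0.    -0.791] turn [0.     0.     0.0686]
[ 3.62463148e+00 -9.01199772e+00 -1.10365142e-15]
```

>>> {"api": "step_arm", "payload": {
  "series": "1 0 0 -0.79 0 0 0.0686;1 0 0 -0.79 0 0 0.0686;1 0 0 -0.79 0 0 0.0686;1 0 0 -0.79 0 0 0.0686"
}}

```text
time: 1.5
tool_pos: [203.4, -484.1, 290.5]
tcp_rot: [3.14, -0.0, -0.034]
contact_force: [0.2, -0.8, -0.1]
grip_width: 64.4
finger_force: 0.0
```

>>> {"api": "step_arm", "payload": {
  "series": "1 0.9 -1 0 0 0 0;1 0.9 -1 0 0 0 0;1 0.9 -1 0 0 0 0;1 0.9 -1 0 0 0 0"
}}

```text
time: 1.9
tool_pos: [278.8, -405.4, 289.8]
tcp_rot: [-3.141, 0.0, -0.028]
contact_force: [-0.9, -0.2, -0.4]
grip_width: 32.6
finger_force: 0.0
```

>>> {"api": "step_arm", "payload": {
  "series": "1 0.9 -1 0 0 0 0;1 0.9 -1 0 0 0 0;1 0.9 -1 0 0 0 0;1 0.9 -1 0 0 0 0"
}}

```text
time: 2.3
tool_pos: [352.8, -329.1, 289.7]
tcp_rot: [3.141, 0.001, -0.03]
contact_force: [-0.0, -0.5, -0.5]
grip_width: 1.9
finger_force: 0.0
```

>>> {"api": "step_arm", "payload": {
  "series": "1 0.9 -1 0 0 0 0;1 0.9 -1 0 0 0 0;1 0.9 -1 0 0 0 0;1 0.9 -1 0 0 0 0"
}}

```text
time: 2.7
tool_pos: [427.2, -252.1, 289.6]
tcp_rot: [3.141, 0.001, -0.032]
contact_force: [0.8, -0.7, -0.3]
grip_width: 0.8
finger_force: 0.0
```

>>> {"api": "step_arm", "payload": {
  "series": "1 0.9 -1 0 0 0 0;1 0.9 -1 0 0 0 0;1 0.9 -1 0 0 0 0;1 0.9 -1 0 0 0 0"
}}

```text
time: 3.1
tool_pos: [501.6, -175.0, 289.5]
tcp_rot: [3.141, 0.001, -0.033]
contact_force: [-0.7, 0.5, 0.6]
grip_width: 0.3
finger_force: 0.0
```

>>> {"api": "step_arm", "payload": {
  "series": "1 0 -1 0 0 0 0;1 0 -1 0 0 0 0;1 0 -1 0 0 0 0"
}}

```text
time: 3.4
tool_pos: [503.4, -93.6, 290.2]
tcp_rot: [3.142, 0.0, -0.032]
contact_force: [-0.4, -0.9, -0.1]
grip_width: 0.5
finger_force: 0.0
```

>>> {"api": "step_arm", "payload": {
  "series": "1 0 -1 0 0 0 0;1 0 -1 0 0 0 0;1 0 -1 0 0 0 0"
}}

```text
time: 3.7
tool_pos: [506.7, -13.9, 290.1]
tcp_rot: [3.141, -0.0, -0.032]
contact_force: [0.4, -0.5, -1.0]
grip_width: 0.7
finger_force: 0.0
```

>>> {"api": "step_arm", "payload": {
  "series": "1 0 -1 0 0 0 0;1 0 -1 0 0 0 0;1 0 -1 0 0 0 0"
}}

```text
time: 4.0
tool_pos: [510.0, 65.9, 289.9]
tcp_rot: [3.141, -0.0, -0.032]
contact_force: [0.4, -0.5, 0.3]
grip_width: 0.5
finger_force: 0.0
```

>>> {"api": "step_arm", "payload": {
  "series": "1 0 -1 0 0 0 0;1 0 -1 0 0 0 0;1 0 -1 0 0 0 0"
}}

```text
time: 4.3
tool_pos: [513.1, 145.8, 289.7]
tcp_rot: [3.141, -0.0, -0.032]
contact_force: [-0.8, -0.2, 0.7]
grip_width: 0.7
finger_force: 0.0
```

>>> {"api": "step_arm", "payload": {
  "series": "1 0 -1 0 0 0 0;1 0 -1 0 0 0 0;1 0 -1 0 0 0 0"
}}

```text
time: 4.6
tool_pos: [516.0, 225.7, 289.5]
tcp_rot: [3.141, -0.0, -0.032]
contact_force: [-0.2, -0.3, 0.2]
grip_width: 0.7
finger_force: 0.0
```

>>> {"api": "step_arm", "payload": {
  "series": "1 0 0 1 0 0 0;1 0 0 1 0 0 0;1 0 0 1 0 0 0"
}}

```text
time: 4.9
tool_pos: [513.6, 222.1, 205.7]
tcp_rot: [3.137, 0.008, -0.035]
contact_force: [-0.5, -0.7, 0.0]
grip_width: 0.7
finger_force: 0.0
```

>>> {"api": "step_arm", "payload": {
  "series": "1 0 0 0.4 0 0 0;1 0 0 0.72 0 0 0;1 0 0 0.72 0 0 0"
}}

```text
time: 5.2
tool_pos: [514.8, 223.5, 151.0]
tcp_rot: [3.139, 0.004, -0.035]
contact_force: [-0.9, -0.3, -0.0]
grip_width: 0.3
finger_force: 0.0
```

>>> {"api": "step_arm", "payload": {
  "series": "1 -0.12 0 0 0 0 0;1 -0.22 0 0 0 0 0;1 -0.32 0 0.01 0 0 0;1 -0.42 0 0.02 0 0 0;1 -0.52 0 0.04 0 0 0;1 -0.62 0 0.06 0 0 0;1 -0.69 0 0.07 0 0 0;1 -0.69 0 0.07 0 0 0"
}}

```text
time: 6.0
tool_pos: [463.6, 227.4, 150.2]
tcp_rot: [-3.14, -0.011, -0.033]
contact_force: [9.1, -3.3, -0.3]
grip_width: 0.6
finger_force: 3.9
```

>>> {"api": "step_arm", "payload": {
  "series": "1 -0.1 0 0.06 0 0 0;1 -0.2 0 0.11 0 0 0;1 -0.3 0 0.16 0 0 0;1 -0.4 0 0.22 0 0 0;1 -0.47 0 0.26 0 0 0;1 -0.47 0 0.26 0 0 0"
}}

```text
time: 6.6
tool_pos: [425.5, 229.4, 129.6]
tcp_rot: [-3.139, -0.01, -0.033]
contact_force: [4.7, -2.0, 4.5]
grip_width: 0.1
finger_force: 3.1
```

```bash
python3 - <<'E'
from h import *
c=cap('scene'); save(c,'s1.png'); W=cloud(c)
p,R,o=st(); print(p,o['contact_force'])
m=(W>[380,120,60]).all(-1)&(W<[520,330,170]).all(-1)
q=W[m]; 
for y in (185,195,255,265):
    s=q[abs(q[:,1]-y)<5]; i=s[:,2].argmax(); print(y,s[i],s[s[:,0].argmin()])
E
```

```text
[425.49261254 229.39861089 129.59281166] [ 4.33973241 -1.69229713  3.79857288]
185 [519.59967013 183.91073261 114.18495852] [512.46676204 183.33547798  60.50200511]
195 [519.8249483  192.63617105  63.48100802] [515.46165522 198.36463259  60.69903449]
255 [519.05187625 250.12393364  64.71634712] [516.47077529 258.32147275  60.79167431]
265 [517.23142196 263.67695272  60.43001596] [517.23142196 263.67695272  60.43001596]
```

>>> {"api": "step_arm", "payload": {
  "series": "1 -0.04 0 0.03 0 0 0;1 -0.07 0 0.05 0 0 0;1 -0.07 0 0.05 0 0 0"
}}

```text
time: 6.95
tool_pos: [422.5, 229.6, 127.1]
tcp_rot: [-3.138, -0.016, -0.032]
contact_force: [7.6, -4.4, 10.5]
grip_width: 0.3
finger_force: 7.1
```

View pics/s1.png

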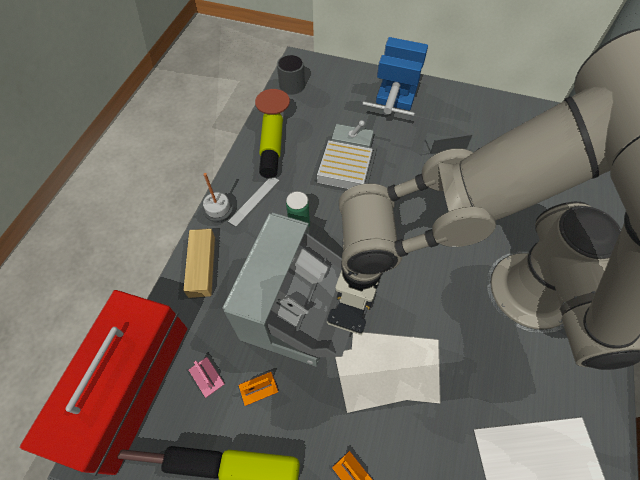

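The picture shows the bin tipped, with the bracket at about (293,305) and the tube at (310,263). The gripper is still at the tab. I'll back off and measure.

>>> {"api": "step_arm", "payload": {
  "series": "1 0.2 0 -0.1 0 0 0;1 0.2 0 -0.6 0 0 0;1 0.2 0 -1 0 0 0;1 0 0 -1 0 0 0"
}}

```text
time: 7.35
tool_pos: [420.6, 230.0, 208.4]
tcp_rot: [-3.137, -0.013, -0.034]
contact_force: [0.5, 0.4, -1.0]
grip_width: 0.6
finger_force: 0.0
```

>>> {"api": "step_arm", "payload": {
  "series": "0 -0.3 0 -1 0 0 0;0 -0.3 0 -1 0 0 0;0 -0.3 0 -1 0 0 0"
}}

```text
time: 7.65
tool_pos: [393.7, 230.8, 288.6]
tcp_rot: [-3.137, -0.012, -0.032]
contact_force: [0.0, 1.3, -0.4]
grip_width: 19.9
finger_force: 0.0
```

```bash
python3 - <<'E'
from h import *
np.set_printoptions(precision=1,suppress=True)
p,R,o=st(); print(p,o['joint_positions'],o['contact_force'])
ou=np.array([573.5,224.2,0]); Rh=Ro.from_euler('z',-.033); hinge=ou+Rh.apply([-85,0,30])
for n in('scene','top'):
    c=cap(n); W=cloud(c)
    for th in('bracket','bin_floor','bin_tab'):
        for d in models.pinpoint(c,th)[:4]:
            u,v=np.round(d['position']).astype(int); print(n,th,round(d['p'],2),u,v,W[v,u])
    H=Rh.inv().apply((W-hinge).reshape(-1,3)).reshape(W.shape)
    # floor fit: region behind ridge between tube and bracket
    m=(H>[10,-112,0]).all(-1)&(H<[110,112,140]).all(-1)
    # tilt by tab
    t=(H>[-105,-48,90]).all(-1)&(H<[-40,48,125]).all(-1); print('tab pts',t.sum(), H[t].min(0) if t.any() else '',H[t].max(0) if t.any() else '')
    for th in (.66,.68,.70,.72):
        B=Ro.from_euler('y',th).apply(H.reshape(-1,3)).reshape(W.shape)
        f=(B>[20,-100,-5]).all(-1)&(B<[64,100,15]).all(-1); print(th,f.sum(),np.median(B[f][:,2]),np.polyfit(B[f][:,0],B[f][:,2],1))
    B=Ro.from_euler('y',.7).apply(H.reshape(-1,3)).reshape(W.shape)
    np.save(n+'B.npy',B)
    k=(B>[60,-110,40]).all(-1)&(B<[166,110,60]).all(-1)
    for s,nm in((B[...,1]>0,'left'),(B[...,1]<0,'right')):
        q=B[k&s]; 
        if len(q): print(nm,len(q),cv2.minAreaRect(q[:,:2].astype(np.float32)),np.percentile(q,[2,50,98],axis=0))
    k=(B>[60,0,9]).all(-1)&(B<[166,105,14]).all(-1); q=B[k]; print('base',len(q),cv2.minAreaRect(q[:,:2].astype(np.float32)))
E
```

```text
[393.7 230.8 288.6] [ 0.4  0.2  1.6 -0.   1.4  2. ] [ 0.   1.3 -0.4]
scene bracket 0.94 258 390 [588.5 450.3   6.3]
scene bracket 0.8 289 308 [565.  279.7 120.6]
scene bracket 0.63 352 476 [334.4 555.9  12.3]
scene bracket 0.62 208 373 [715.6 448.5   4. ]
scene bin_floor 0.58 296 290 [568.8 224.5  99.2]
scene bin_tab 0.8 366 306 [399.6 232.5 142.6]
tab pts 229 [-92.9  -7.6  90.9] [-66.2  48.  117.1]
0.66 1061 6.8160589399150115 [0. 5.]
0.68 1066 6.017454035078391 [0. 5.]
0.7 1066 5.190219165841929 [0. 5.]
0.72 1069 4.410224199691657 [-0.  5.]
left 130 ((113.27828216552734, 52.6234130859375), (7.294747352600098, 61.003089904785156), 89.53007507324219) [[ 85.   49.3  40.7]
 [116.1  54.1  53.8]
 [143.   56.   58.5]]
right 503 ((113.46170043945312, -57.0526123046875), (42.645267486572266, 81.0391616821289), 89.21903228759766) [[ 75.3 -76.1  41. ]
 [115.  -55.   45.1]
 [152.5 -36.2  48.2]]
base 419 ((106.86346435546875, 52.02980041503906), (99.99893188476562, 85.8874740600586), 89.5104751586914)
top bracket 0.97 172 309 [331.1 548.7   5.5]
top bracket 0.69 212 170 [714.8 448.7   3.2]
top 
[... 234 characters left out ...]
n_tab 0.57 290 220 [562.5 218.8 100.1]
tab pts 15 [-91.7 -43.4  90.9] [-70.2 -30.9 117. ]
0.66 801 5.972612676763372 [0.1 3.9]
0.68 803 5.231810541890509 [0.  3.9]
0.7 804 4.442409071038067 [0.  3.8]
0.72 805 3.6575745384991882 [-0.   3.8]
left 83 ((111.27523803710938, 49.95845413208008), (6.809928894042969, 60.447967529296875), 88.90901947021484) [[ 83.7  46.7  40.7]
 [114.8  49.   54. ]
 [140.8  53.   57.2]]
right 456 ((117.70980834960938, -59.20902633666992), (39.09186553955078, 94.12081146240234), 88.8318099975586) [[ 72.8 -78.8  41. ]
 [114.6 -59.   44.5]
 [151.1 -39.6  47.8]]
base 340 ((104.54045104980469, 51.61662292480469), (77.98385620117188, 102.9278564453125), 0.17070326209068298)
```

```bash
cat >> h.py <<'E'
ou=np.array([573.5,224.2,0]); Rh=Ro.from_euler('z',-.033); hinge=ou+Rh.apply([-85,0,30])
Rb=Rh*Ro.from_euler('y',-.7); Rg=Rb*Ro.from_euler('x',np.pi)
def binp(*q): return hinge+Rb.apply(q)
E
python3 - <<'E'
from h import *
togo(binp(112.3,51.3,110),Rg); print(binp(112.3,51.3,110),binp(112.3,51.3,18))
E
```

```text
now 8.05 [392.6782084  229.85453967 281.04036462] [ 3.14071220e+00  1.67872109e-03 -3.35024469e-02] [-0.53881122  0.16329198  0.84981477] [ 3.60987791e-01  1.72440433e-01  1.60244849e+00 -1.71120530e-04
  1.36859191e+00  1.96532035e+00]
shift [ 1.388 -0.647  1.179] turn [ 0.0002  0.1117 -0.    ]
[505.25852118 277.78073215 186.47828688] [564.49427989 275.82524222 116.11280565]
```

>>> {"api": "step_arm", "payload": {
  "series": "0 0.15 -0.13 0.04 0 0.022 0;0 0.3 -0.26 0.08 0 0.045 0;0 0.45 -0.4 0.12 0 0.067 0;0 0.6 -0.55 0.16 0 0.09 0;0 0.69 -0.65 0.2 0 0.1117 0;0 0.69 -0.65 0.2 0 0.1117 0"
}}

```text
time: 8.65
tool_pos: [448.2, 280.6, 263.6]
tcp_rot: [3.139, -0.702, -0.029]
contact_force: [-0.4, -0.2, -0.9]
grip_width: 46.0
finger_force: 0.0
```

```bash
python3 - <<'E'
from h import *
togo(binp(112.3,51.3,80),Rg)
E
```

```text
now 8.65 [448.19350136 280.60201345 263.6207887 ] [ 3.13852518 -0.70150803 -0.02862261] [-0.39086359 -0.18573941 -0.85703983] [ 0.66456386  0.1096366   1.95049082 -0.75381164  0.65099225  2.77840183]
shift [-0.077  0.011  1.572] turn [ 0.     -0.0002  0.0005]
```

>>> {"api": "step_arm", "payload": {
  "series": "0 -0.08 0.01 0.5 0 0 0.0005;0 -0.08 0.01 0.8 0 0 0.0005;0 -0.08 0.01 0.8 0 0 0.0005"
}}

```text
time: 8.95
tool_pos: [486.0, 277.2, 209.3]
tcp_rot: [3.139, -0.697, -0.035]
contact_force: [0.3, 0.3, -0.2]
grip_width: 46.4
finger_force: 0.0
```

>>> {"api": "step_arm", "payload": {
  "series": "0 0 0 0.5 0 0 0;0 0 0 0.77 0 0 0;0 0 0 0.77 0 0 0;0 0 0 0.77 0 0 0"
}}

```text
time: 9.35
tool_pos: [527.0, 277.4, 170.6]
tcp_rot: [-3.139, -0.693, -0.038]
contact_force: [0.2, -1.2, 0.2]
grip_width: 46.1
finger_force: 0.0
```

```bash
python3 - <<'E'
from h import *
togo(binp(112.3,51.3,19),Rg)
c=cap('scene'); f=c['frame'][220:380,220:420]
cv2.imwrite('pics/g1.png',cv2.resize(f,None,fx=3.5,fy=3.5,interpolation=cv2.INTER_CUBIC)[:,:,::-1])
E
```

```text
now 9.35 [527.02794884 277.40762649 170.61753256] [-3.13913261 -0.69344238 -0.0375246 ] [ 0.15669745 -1.16078681  0.17768812] [ 0.54215673  0.34015842  1.94905804 -0.99468995  0.42800309  2.98755314]
shift [-0.075  0.004  0.811] turn [ 0.0001  0.001  -0.0006]
```

View pics/g1.png

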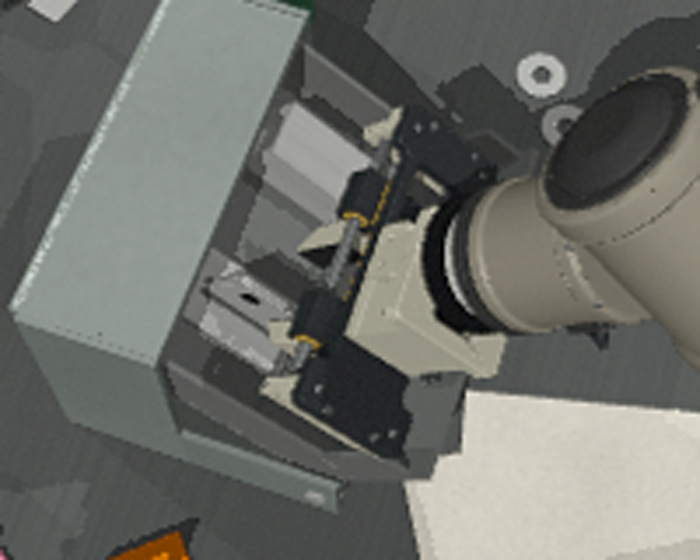

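The gripper straddles the bracket's web (crop 250,295), but joint 4 is at its -1 limit. I'll use a smaller tilt of 0.45 rad, since the pad can grip the web at an angle within its plane.

```bash
cat >> h.py <<'E'
Rg2=Rh*Ro.from_euler('y',-.45)*Ro.from_euler('x',np.pi)
E
python3 - <<'E'
from h import *
togo(binp(106,51.3,80),Rg2)
print(Rg2.inv().apply(binp(106,51.3,21)-binp(106,51.3,80))/80)
E
```

```text
now 9.4 [526.85812862 277.66202772 171.06910815] [-3.13848595 -0.69410634 -0.0373464 ] [-0.26062989 -0.39134323  0.10103426] [ 0.54260922  0.33925655  1.94931754 -0.99491713  0.42778537  2.98774533]
shift [-0.161  0.008  0.055] turn [-0.0001 -0.0389 -0.0005]
[1.82460420e-01 4.30246135e-17 7.14572911e-01]
```

>>> {"api": "step_arm", "payload": {
  "series": "0 -0.08 0.01 0.02 0 -0.018 0;0 -0.16 0.01 0.04 0 -0.036 0;0 -0.16 0.01 0.05 0 -0.039 0;0 -0.16 0.01 0.05 0 -0.039 0;0 -0.16 0.01 0.05 0 -0.039 0"
}}

```text
time: 9.9
tool_pos: [519.9, 276.7, 159.8]
tcp_rot: [-3.14, -0.452, -0.037]
contact_force: [0.1, -0.2, -0.0]
grip_width: 45.9
finger_force: 0.0
```

```bash
python3 - <<'E'
from h import *
togo(binp(106,51.3,21),Rg2)
E
```

```text
now 9.9 [519.8527757  276.68074429 159.80565879] [-3.13969071 -0.45152886 -0.03726731] [ 0.08497279 -0.18251081 -0.02477568] [ 0.4737244   0.36046663  1.80283947 -0.3779085   0.61117475  2.3521736 ]
shift [ 0.178 -0.008  0.718] turn [-0.     -0.0002 -0.0006]
```

>>> {"api": "step_arm", "payload": {
  "series": "0 0.06 -0.01 0.24 0 0 0;0 0.12 -0.01 0.48 0 0 0;0 0.15 -0.01 0.6 0 0 0;0 0.178 -0.01 0.71 0 0 0;0 0.178 -0.01 0.71 0 0 0"
}}

```text
time: 10.4
tool_pos: [557.0, 276.3, 113.0]
tcp_rot: [-3.14, -0.447, -0.036]
contact_force: [-0.2, 0.0, -0.3]
grip_width: 45.6
finger_force: 0.0
```

```bash
python3 - <<'E'
from h import *
togo(binp(106,51.3,21),Rg2)
E
```

```text
now 10.4 [557.00694292 276.32795385 112.99056839] [-3.14031846 -0.44735481 -0.03608448] [-0.15735001  0.03797412 -0.27151025] [ 0.43811128  0.47499302  1.76997041 -0.40059485  0.52777936  2.35483479]
shift [ 0.016  0.003 -0.011] turn [ 0.      0.0004 -0.0004]
```

>>> {"api": "step_arm", "payload": {
  "series": "1 0 0 0 0 0 0;1 0 0 0 0 0 0;1 0 0 0 0 0 0;1 0 0 0 0 0 0;1 0 0 0 0 0 0;1 0 0 0 0 0 0;1 0 0 0 0 0 0;1 0 0 0 0 0 0"
}}

```text
time: 11.2
tool_pos: [557.3, 276.5, 113.9]
tcp_rot: [-3.139, -0.448, -0.036]
contact_force: [-2.3, -0.4, 2.3]
grip_width: 5.8
finger_force: 30.0
```

>>> {"api": "step_arm", "payload": {
  "series": "1 -0.06 0 -0.24 0 0 0;1 -0.12 0 -0.48 0 0 0;1 -0.18 0 -0.72 0 0 0;1 -0.24 0 -0.95 0 0 0;1 -0.24 0 -0.95 0 0 0"
}}

```text
time: 11.7
tool_pos: [506.5, 278.7, 175.3]
tcp_rot: [-3.138, -0.449, -0.036]
contact_force: [0.6, 0.2, -2.7]
grip_width: 6.0
finger_force: 30.0
```

```bash
python3 - <<'E'
from h import *
Rm=Ro.from_euler('z',.06)
Rt=Rm*Ro.from_euler('y',.253)*Ro.from_euler('x',np.pi)
p,R,o=st(); print(o['grip_width'],o['finger_force'])
togo(p+[-60,0,90],Rt)
E
```

```text
6.016634262160754 29.999382197856903
now 11.7 [506.52555937 278.68969395 175.34656976] [-3.13790112 -0.44947968 -0.03638314] [ 0.55207391  0.17885514 -2.71159444] [ 0.48898006  0.32361027  1.80704339 -0.36461678  0.64617532  2.34740166]
shift [-0.186  0.022 -1.339] turn [ 0.001  -0.1117 -0.0154]
```

>>> {"api": "step_arm", "payload": {
  "series": "1 -0.06 0 -0.4 0 0 0;1 -0.12 0 -0.8 0 0 0;1 -0.14 0 -1 0 -0.02 0;1 -0.14 0 -1 0.001 -0.04 -0.006;1 -0.14 0 -1 0.001 -0.06 -0.009;1 -0.14 0 -1 0.001 -0.08 -0.012;1 -0.14 0 -1 0.001 -0.1 -0.014;1 -0.14 0 -1 0.001 -0.1117 -0.0154;1 -0.14 0 -1 0.001 -0.1117 -0.0154"
}}

```text
time: 12.6
tool_pos: [464.2, 278.9, 238.3]
tcp_rot: [3.139, 0.258, 0.057]
contact_force: [0.7, -0.3, -2.9]
grip_width: 5.8
finger_force: 30.0
```

```bash
python3 - <<'E'
from h import *
Rm=Ro.from_euler('z',.06)
Rt=Rm*Ro.from_euler('y',.253)*Ro.from_euler('x',np.pi)
togo([570,-241,240],Rt)
togo([465,276,240],Rt)
E
```

```text
now 12.6 [464.16816971 278.90771971 238.29392429] [3.13920713 0.25770697 0.05667282] [ 0.67132714 -0.31037373 -2.88272653] [0.35610562 0.50873172 1.25693746 0.07306485 1.62317748 1.86467655]
shift [ 0.916  6.564 -0.248] turn [ 0.0002  0.0007 -0.0005]
now 12.6 [464.16816971 278.90771971 238.29392429] [3.13920713 0.25770697 0.05667282] [ 0.67132714 -0.31037373 -2.88272653] [0.35610562 0.50873172 1.25693746 0.07306485 1.62317748 1.86467655]
shift [ 0.003  0.037 -0.023] turn [ 0.0002  0.0007 -0.0005]
```

>>> {"api": "step_arm", "payload": {
  "series": "1 0.07 0.5 -0.02 0 0 0;1 0.14 1 -0.04 0 0 0;1 0.14 1 -0.04 0 0 0"
}}

```text
time: 12.9
tool_pos: [479.7, 196.6, 241.0]
tcp_rot: [3.138, 0.252, 0.054]
contact_force: [-0.1, 0.2, -2.4]
grip_width: 6.0
finger_force: 30.0
```

>>> {"api": "step_arm", "payload": {
  "series": "1 0.07 0.5 -0.02 0 0 0;1 0.14 1 -0.04 0 0 0;1 0.14 1 -0.04 0 0 0"
}}

```text
time: 13.2
tool_pos: [495.9, 117.7, 241.6]
tcp_rot: [3.138, 0.252, 0.054]
contact_force: [-0.2, 0.3, -3.1]
grip_width: 5.8
finger_force: 30.0
```

>>> {"api": "step_arm", "payload": {
  "series": "1 0.07 0.5 -0.02 0 0 0;1 0.14 1 -0.04 0 0 0;1 0.14 1 -0.04 0 0 0"
}}

```text
time: 13.5
tool_pos: [512.3, 38.9, 241.9]
tcp_rot: [3.138, 0.252, 0.055]
contact_force: [0.0, 0.3, -2.4]
grip_width: 5.9
finger_force: 30.0
```

>>> {"api": "step_arm", "payload": {
  "series": "1 0.07 0.5 -0.02 0 0 0;1 0.14 1 -0.04 0 0 0;1 0.14 1 -0.04 0 0 0"
}}

```text
time: 13.8
tool_pos: [528.6, -40.1, 242.1]
tcp_rot: [3.138, 0.253, 0.055]
contact_force: [0.6, 1.0, -2.7]
grip_width: 5.9
finger_force: 30.0
```

>>> {"api": "step_arm", "payload": {
  "series": "1 0.07 0.5 -0.02 0 0 0;1 0.14 1 -0.04 0 0 0;1 0.14 1 -0.04 0 0 0"
}}

```text
time: 14.1
tool_pos: [544.9, -119.1, 242.3]
tcp_rot: [3.138, 0.253, 0.055]
contact_force: [0.6, -0.3, -2.9]
grip_width: 5.6
finger_force: 30.0
```

>>> {"api": "step_arm", "payload": {
  "series": "1 0.07 0.5 -0.02 0 0 0;1 0.14 1 -0.04 0 0 0;1 0.14 1 -0.04 0 0 0;1 0.14 1 -0.04 0 0 0"
}}

```text
time: 14.5
tool_pos: [560.8, -194.3, 242.7]
tcp_rot: [-3.142, 0.254, 0.059]
contact_force: [0.4, 0.4, -2.3]
grip_width: 5.7
finger_force: 30.0
```

```bash
python3 - <<'E'
from h import *
np.set_printoptions(precision=3,suppress=True)
p,R,o=st(); print(o['grip_width'],o['finger_force'])
R0=Ro.from_euler('xyz',[-3.139,-.448,-.036]); p0=np.array([557.3,276.5,113.9])
rel=R0.inv().apply(binp(112.3,51.3,5)-p0); rR=R0.inv()*Rb
print('rel',rel,'bracket',p+R.apply(rel),(R*rR).as_euler('xyz'))
# TCP target for origin at magnet centre, 15 above the face
M=np.array([579,-240.8]); RB=Ro.from_euler('z',.06); Rt=RB*rR.inv()
for h in (60,41): t=np.array([*M,h])-Rt.apply(rel); print(t); togo(t,Rt)
c=cap('scene'); f=c['frame'][90:230,280:440]; cv2.imwrite('pics/p1.png',cv2.resize(f,None,fx=4,fy=4,interpolation=cv2.INTER_CUBIC)[:,:,::-1])
W=cloud(c)
q=W[(W>[480,-330,150]).all(-1)&(W<[680,-150,262]).all(-1)]; print(len(q),np.percentile(q,[1,50,99],axis=0))
E
```

```text
5.657498216429864 29.999497532844543
rel [10.702  0.426 13.719] bracket [ 567.678 -194.333  226.706] [-0.001  0.002  0.062]
[ 572.044 -240.78    75.954]
now 14.5 [ 560.758 -194.314  242.676] [-3.142  0.254  0.059] [ 0.397  0.375 -2.31 ] [-0.402  0.613  1.064 -0.113  1.693  1.109]
shift [0.628 0.588 1.99 ] turn [0. 0. 0.]
[ 572.044 -240.78    56.954]
now 14.5 [ 560.758 -194.314  242.676] [-3.142  0.254  0.059] [ 0.397  0.375 -2.31 ] [-0.402  0.613  1.064 -0.113  1.693  1.109]
shift [0.687 0.588 2.22 ] turn [0. 0. 0.]
299 [[ 527.716 -216.786  227.255]
 [ 548.971 -179.849  233.116]
 [ 604.495 -165.204  260.752]]
```

View pics/p1.png

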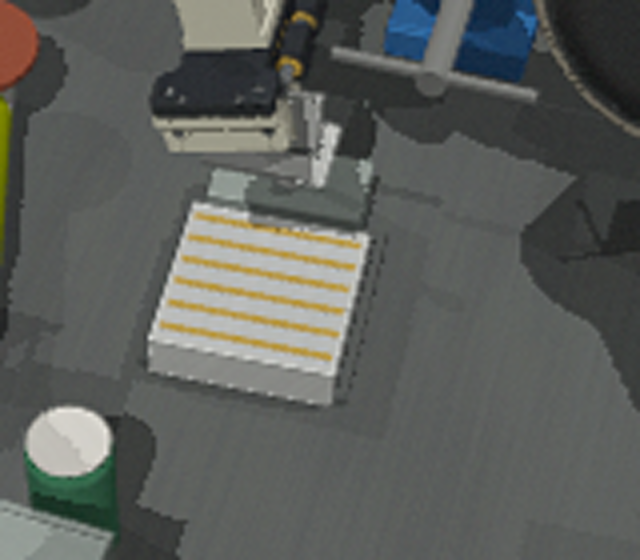

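>>> {"api": "step_arm", "payload": {
  "series": "1 0.3 0.25 0.4 0 0 0;1 0.63 0.51 0.8 0 0 0;1 0.63 0.51 1 0 0 0;1 0.63 0.51 1 0 0 0"
}}

```text
time: 14.95
tool_pos: [590.3, -232.0, 149.7]
tcp_rot: [-3.138, 0.26, 0.062]
contact_force: [-0.2, -0.5, -2.7]
grip_width: 5.8
finger_force: 30.0
```

>>> {"api": "step_arm", "payload": {
  "series": "1 0 0 0.3 0 0 0;1 0 0 0.6 0 0 0;1 0 0 0.8 0 0 0;1 0 0 0.9 0 0 0;1 0 0 0.9 0 0 0"
}}

```text
time: 15.45
tool_pos: [573.8, -234.4, 84.3]
tcp_rot: [3.141, 0.254, 0.06]
contact_force: [0.2, 0.5, -2.9]
grip_width: 5.2
finger_force: 30.0
```

```bash
cat >> h.py <<'E'
R0=Ro.from_euler('xyz',[-3.139,-.448,-.036]); p0=np.array([557.3,276.5,113.9])
rel=R0.inv().apply(binp(112.3,51.3,5)-p0); rR=R0.inv()*Rb
E
python3 - <<'E'
from h import *
Rt=Ro.from_euler('z',.06)*rR.inv()
togo(np.array([579,-235,40])-Rt.apply(rel),Rt)
c=cap('top'); W=cloud(c)
q=W[(W>[500,-300,47]).all(-1)&(W<[660,-170,75]).all(-1)]; print(len(q),np.percentile(q,[1,50,99],axis=0))
c=cap('scene'); W=cloud(c)
q=W[(W>[500,-300,44]).all(-1)&(W<[660,-170,75]).all(-1)]; print(len(q),np.percentile(q,[1,50,99],axis=0))
E
```

```text
now 15.45 [ 573.78949686 -234.44929461   84.34724121] [3.14072538 0.25393399 0.06032407] [ 0.20559788  0.50442354 -2.91930084] [-0.44805145  0.78140353  1.18753599 -0.12525748  1.39653223  1.09793737]
shift [0.068 0.005 0.349] turn [0.0004 0.0003 0.0005]
5 [[ 538.59086046 -214.07015363   68.74196274]
 [ 543.3741959  -211.51307941   71.98159881]
 [ 545.82408775 -211.36574631   72.33948318]]
107 [[ 518.01035894 -258.65136967   44.04069174]
 [ 558.88796523 -212.7814363    72.27779647]
 [ 630.53856682 -178.59327968   74.89565949]]
```

>>> {"api": "step_arm", "payload": {
  "series": "1 0.02 0 0.12 0 0 0;1 0.04 0 0.22 0 0 0;1 0.05 0 0.28 0 0 0;1 0.06 0 0.31 0 0 0;1 0.07 0 0.33 0 0 0;1 0.07 0 0.34 0 0 0"
}}

```text
time: 16.15
tool_pos: [572.4, -235.8, 56.1]
tcp_rot: [3.14, 0.254, 0.059]
contact_force: [-0.4, 1.8, 1.7]
grip_width: 5.8
finger_force: 30.0
```

>>> {"api": "step_arm", "payload": {
  "series": "0.5 0 0 0 0 0 0;0.5 0 0 0 0 0 0;0.5 0 0 0 0 0 0;0.5 0 0 0 0 0 0"
}}

```text
time: 16.55
tool_pos: [572.3, -235.8, 56.1]
tcp_rot: [3.14, 0.254, 0.059]
contact_force: [0.0, 0.2, 1.0]
grip_width: 22.8
finger_force: 0.0
```

>>> {"api": "step_arm", "payload": {
  "series": "0.5 0 0 -0.2 0 0 0;0.5 0 0 -0.5 0 0 0;0.5 0 0 -0.9 0 0 0;0.5 0 0 -0.9 0 0 0"
}}

```text
time: 16.95
tool_pos: [593.1, -235.4, 130.2]
tcp_rot: [3.136, 0.246, 0.059]
contact_force: [-0.1, -0.1, 0.8]
grip_width: 23.1
finger_force: 0.0
```

>>> {"api": "step_arm", "payload": {
  "series": "1 -0.4 0 -0.5 0 0 0;1 -0.8 0 -0.5 0 0 0;1 -0.8 0 -0.5 0 0 0;1 -0.8 0 -0.5 0 0 0"
}}

```text
time: 17.35
tool_pos: [538.3, -237.6, 180.4]
tcp_rot: [3.141, 0.254, 0.059]
contact_force: [0.1, 0.6, -0.0]
grip_width: 1.0
finger_force: 0.0
```

```bash
python3 - <<'E'
from h import *
togo([510,-340,180],Ro.from_euler('xyz',[np.pi,0,.06]))
c=cap('scene'); W=cloud(c)
f=c['frame'][90:230,280:440]; cv2.imwrite('pics/p2.png',cv2.resize(f,None,fx=4,fy=4,interpolation=cv2.INTER_CUBIC)[:,:,::-1])
for lo,hi in((80,100),(43.5,50)):
    q=W[(W>[500,-300,lo]).all(-1)&(W<[660,-170,hi]).all(-1)]; print(lo,len(q),cv2.minAreaRect(q[:,:2].astype(np.float32)),q[:,2].mean())
q=W[(W>[520,-380,80]).all(-1)&(W<[650,-310,130]).all(-1)]; print('bat',np.percentile(q,[1,50,99],axis=0))
E
```

```text
now 17.35 [ 538.30635055 -237.63249063  180.41915484] [3.14066259 0.25376786 0.05865145] [ 0.14814205  0.58611726 -0.04530453] [-0.47600801  0.63613082  1.19255198 -0.12917798  1.53233224  1.05523072]
shift [-0.413  1.257  0.114] turn [ 0.0001  0.0404 -0.0002]
80 88 ((579.2311401367188, -232.279541015625), (60.30772018432617, 10.449958801269531), 2.9054012298583984) 87.65996544331898
43.5 277 ((579.3084716796875, -235.7674560546875), (124.19509887695312, 127.97299194335938), 87.93073272705078) 46.247051949940605Traceback (most recent call last):
  File "<stdin>", line 7, in <module>
    return _quantile_unchecked(
        a, q, axis, out, overwrite_input, method, keepdims, weights)
    return _ureduce(a,
                    func=_quantile_ureduce_func,
    ...<5 lines>...
                    overwrite_input=overwrite_input,
                    method=method)
    r = func(a, **kwargs)
    result = _quantile(arr,
                       quantiles=q,
    ...<2 lines>...
                       out=out,
                       weights=wgt)
    slices_having_nans = np.isnan(arr[-1, ...])
                                  ~~~^^^^^^^^^
IndexError: index -1 is out of bounds for axis 0 with size 0
```

View pics/p2.png

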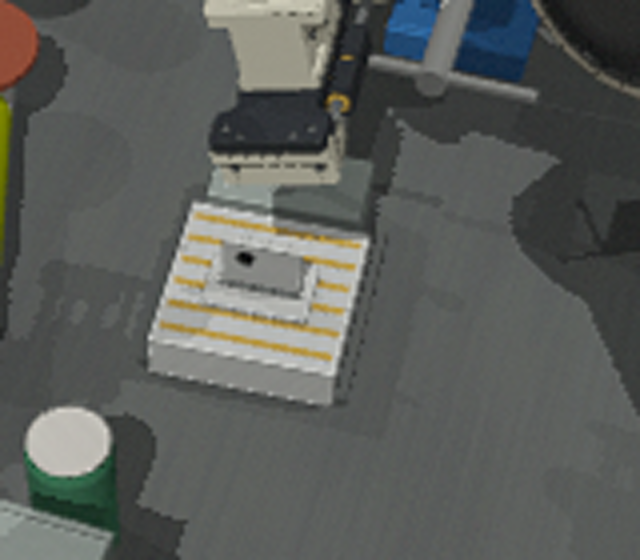

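The bracket sits base down amid the strips at crop (262,275), its web along them at (579,-233). Next is the toggle. First I'll check clearances near it.

```bash
python3 - <<'E'
from h import *
togo([508,-343,180],Ro.from_euler('xyz',[np.pi,0,.06]))
c=cap('top'); W=cloud(c)
for a in range(-480,-360,20):
    q=W[(W>[440,a,-5]).all(-1)&(W<[640,a+20,170]).all(-1)]; print(a,np.percentile(q[:,2],99.5) if len(q) else None)
E
```

```text
now 17.4 [ 538.64860878 -237.53483084  179.84501985] [3.14103474 0.2543267  0.05910888] [ 0.31724968  0.08190054 -0.67103572] [-0.4756105   0.63750916  1.19174758 -0.12914562  1.5324253   1.05524493]
shift [-0.446  1.293  0.115] turn [ 0.0001  0.0405 -0.0001]
-480 113.63078043092511
-460 115.2293381390001
-440 107.02164315697695
-420 2.6998811477502493
-400 -0.4678905315637412
-380 50.34920886828023
```

>>> {"api": "step_arm", "payload": {
  "series": "1 -0.2 0.5 0 0 0.02 0;1 -0.4 0.9 0 0 0.04 0;1 -0.4 1 0 0 0.0404 0;1 -0.4 1 0 0 0.0404 0"
}}

```text
time: 17.85
tool_pos: [511.8, -320.7, 188.0]
tcp_rot: [3.141, 0.001, 0.056]
contact_force: [1.1, 0.2, -0.5]
grip_width: 0.4
finger_force: 0.0
```

>>> {"api": "step_arm", "payload": {
  "series": "1 -0.06 0.28 0 0 0 0;1 -0.06 0.28 0.5 0 0 0;1 -0.06 0.28 0.95 0 0 0;1 -0.06 0.28 0.95 0 0 0"
}}

```text
time: 18.25
tool_pos: [507.5, -338.4, 106.6]
tcp_rot: [-3.134, 0.009, 0.062]
contact_force: [-0.6, 1.3, -0.1]
grip_width: 0.3
finger_force: 0.0
```

>>> {"api": "step_arm", "payload": {
  "series": "1 0 0 0.22 0 0 0;1 0 0 0.22 0 0 0;1 0.2 0 0.22 0 0 0;1 0.35 0 0.22 0 0 0;1 0.45 0 0.22 0 0 0;1 0.55 0 0.22 0 0 0;1 0.65 0 0.22 0 0 0;1 0.75 0 0.22 0 0 0;1 0.85 0 0.22 0 0 0;1 0.94 0 0.22 0 0 0;1 0.94 0 0.22 0 0 0"
}}

```text
time: 19.35
tool_pos: [584.8, -337.4, 94.7]
tcp_rot: [3.141, 0.0, 0.06]
contact_force: [-0.2, 0.5, 0.7]
grip_width: 0.3
finger_force: 0.0
```

>>> {"api": "step_arm", "payload": {
  "series": "1 -0.3 0 0 0 0 0;1 -0.7 0 0 0 0 0;1 -1 0 0 0 0 0;1 -1 0 -0.6 0 0 0;1 -1 0 -1 0 0 0;1 -1 0 -1 0 0 0"
}}

```text
time: 19.95
tool_pos: [505.7, -344.1, 180.5]
tcp_rot: [3.134, -0.007, 0.059]
contact_force: [0.4, -0.7, -0.1]
grip_width: 0.4
finger_force: 0.0
```

>>> {"api": "step_arm", "payload": {
  "series": "1 -0.9 0 -0.4 0 0 0;1 -0.9 0 -0.4 0 0 0;1 -0.9 0 -0.4 0 0 0;1 -0.9 0 -0.4 0 0 0"
}}

```text
time: 20.35
tool_pos: [432.0, -346.6, 206.8]
tcp_rot: [3.141, 0.0, 0.058]
contact_force: [-0.3, 0.6, -0.9]
grip_width: 0.3
finger_force: 0.0
```

```bash
python3 - <<'E'
from h import *
p,R,o=st(); print(p,o['time'],o['contact_force'])
c=cap('scene'); W=cloud(c)
f=c['frame'][80:240,260:440]; cv2.imwrite('pics/p3.png',cv2.resize(f,None,fx=4,fy=3.75,interpolation=cv2.INTER_CUBIC)[:,:,::-1])
q=W[(W>[500,-300,80]).all(-1)&(W<[660,-170,100]).all(-1)]; print(len(q),cv2.minAreaRect(q[:,:2].astype(np.float32)),q[:,2].mean())
q=W[(W>[520,-380,80]).all(-1)&(W<[650,-310,130]).all(-1)]; print('bat',len(q),np.percentile(q,[1,50,99],axis=0) if len(q) else '')
E
```

```text
[ 431.99287589 -346.6172553   206.84044688] 20.35 [-0.3249879   0.61958349 -0.92448203]
85 ((579.5484008789062, -233.15838623046875), (59.96725845336914, 11.326566696166992), 0.8858023285865784) 87.76319087994695
bat 45 [[ 595.70305271 -344.78019746   80.75250788]
 [ 606.11351634 -337.94007902  100.76131419]
 [ 616.28812114 -331.8656743   111.33793649]]
```

View pics/p3.png

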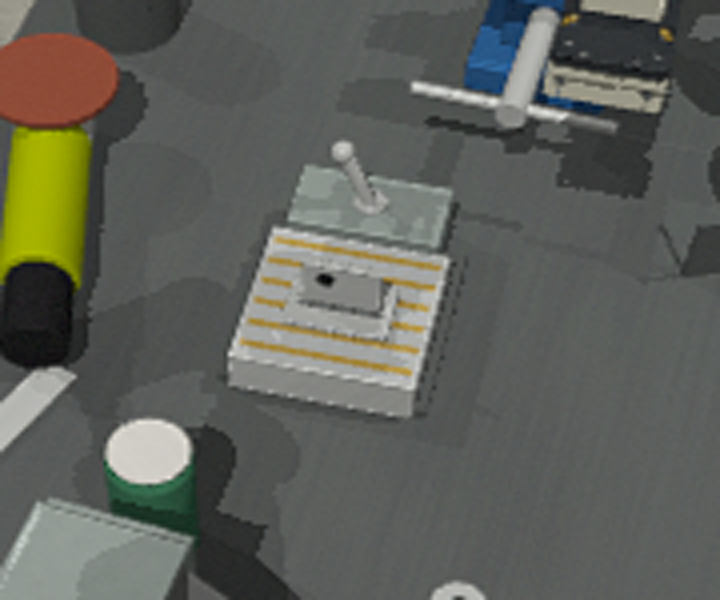

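The toggle (tip at 343,152) now leans to the far side. The bracket is unmoved on the plate at (343,295), the can stands at (150,470), and the arm touches nothing. I'm handing the job in.

```bash
python3 -c "
from plant import order; print(order.close_job())"
```

```text
the job is handed in; nothing more can be done
None
```

The job is handed in, with no verdict returned: bin tipped, bracket released base down about 8 mm from the plate's middle with its web along the pole strips, toggle then flipped to the far side, can standing, about 20 s of the 72 s used.

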